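Draw the stuck bearing plug from the spice grinder

TASK

Screw the wooden-knobbed puller into the bearing plug of the green spice grinder, feeling for where its thread starts and turning clockwise until it comes up against its stop, without forcing it and without spinning the plug round in its bore. Then draw the plug straight up out of the bore on the puller and set it down gently, standing upright inside the aluminium tray with the puller still in it, and let go. Leave the other things on the bench where they are and keep the gripper off the plug and the grinder.

Things in the scene. Friction and masses are not known exactly. Their poses are not given: they have to be found in the camera images.
- puller: Puller: wooden knob on a steel rod, 0.16 kg, 82 mm long. Origin at the tip of the rod, z up along the rod to the knob, x along the knob's length. Rod 11 mm thick, its tip tapered to 3 mm over the lowest 8 mm. A 36 mm round collar spans z = 30 to 36 mm; at the start the puller hangs upright by this collar in the stand.
- knob (a point): Middle of the puller's wooden knob, 67 mm above the rod's tip; axes as the puller's. The knob is a bar 56 mm (x) by 24 mm (y) by 30 mm (z): pinch the two flat faces that are 24 mm apart.
- lugs (a point): Middle of the puller's two thread lugs, on the rod's axis 10.5 mm above its tip. The lugs stick out along +x and -x to 12 mm from the axis, 6 mm wide (y), 5 mm high (z = 8 to 13 mm above the tip), sloped as a right-hand thread; alike after a half turn.
- stand: Dark wooden block 75 x 75 x 45 mm, fixed, with an upright 27 mm hole in the middle where the puller hangs at the start (the puller's tip then about 15 mm above the bench). Origin at the centre of the underside.
- plug: Steel bearing plug, 50 mm diameter, 42 mm high, about 0.38 kg, resting in the grinder's bore, its top 2 mm below the housing's top. Origin at the centre of its underside, z up; its x axis starts parallel to the housing's. Rubbing seals hold it: 5 to 13 N to draw it, 0.1 to 0.3 N m to turn it. It must not be turned in the bore by over 20 degrees, nor pressed or pulled with over 35 N.
- thread_mouth (a point): Centre of the plug's top. Its brass core has a 13 mm centre hole and two opposite entry slots 9 mm wide, reaching 13.5 mm from the axis, 5 mm deep. The slots' line is turned 0.05 to 1.45 rad anticlockwise (from above) from the plug's x axis, unknown how far: feel for it. Rod tip is 8 mm below this point while the lugs rest on the core, about 20 mm below once they drop through onto the thread.
- thread_stop (a point): On the plug's axis 22 mm below its top: where the rod's tip is when screwed home (it may be up to 2 mm higher by play). From the slots, turning clockwise (from above) about 1.2 rad screws the puller down 2.5 mm (2 mm per rad, with 1.4 mm vertical play) to a firm stop. The other way is blocked at once.
- housing: Green cast gear housing of the grinder, 100 x 100 mm, 64 mm high, fixed to the bench. Origin at the centre of the underside, z up. A crank is folded on its +x side (reaching 136 mm from the centre, no higher than 45 mm); base flange 160 mm long in y, 10 mm high.
- bore_floor (a point): Centre of the floor of the housing's upright bore, 20 mm above the bench. The bore, 53 mm diameter and 44 mm deep, is open at the top; the plug stands on this floor and leaves straight upwards.
- tray: Shallow aluminium tray, fixed, 160 mm (x) by 130 mm (y), walls 18 mm high and 4 mm thick. Origin at the centre of the underside; its floor inside is about 4 mm above the bench.
- pot: Stainless pot, 180 mm across, 110 mm high; bystander. Origin at the centre of its underside.
- bowl: White ceramic bowl, 130 mm across, 55 mm high; bystander. Origin at the centre of its underside.
- shaker: Glass salt shaker with steel top, 42 mm across, 76 mm high; bystander. Origin at the centre of its underside.
- lids: Stack of five round plastic lids, 116 mm across, pinched by a steel spring clip on its -x side; bystander. Origin at the centre of its underside.
- jar: Amber glass jar with red cap, 80 mm across, 120 mm high; bystander. Origin at the centre of its underside.
Not all that is in view belongs to the job. Leave any red look-alike of the puller alone.

How it is judged:
On the way, in this order (a step that is already met when the one before it is completed fails the run):
1. the puller's lugs are inside the plug's thread while the plug sits in its bore (z of puller in the frame of plug below 0.0245 m and horizontal distance between puller and plug below 0.006 m and z of plug in the frame of housing below 0.025 m), for 0.2 s.
2. the plug hangs on the puller, clear above the bore and upright (z of plug in the frame of housing above 0.066 m and z of puller in the frame of plug below 0.025 m and angle between plug's own z axis and vertical below 0.3 rad and contact force between plug and housing below 0.1 N), for 0.1 s.
At the end, for the whole second after the job is handed in: The plug stands upright (within 0.08 rad) and at rest on the tray's floor, inside its walls, with the puller still in its thread (puller tip less than 25 mm above the plug's underside), and nothing is held (x of plug in the frame of tray between -0.056 and 0.056 m and y of plug in the frame of tray between -0.041 and 0.041 m and height (world z) of plug below 0.008 m and angle between plug's own z axis and vertical below 0.08 rad and z of puller in the frame of plug below 0.025 m and angle between puller's own z axis and vertical below 0.3 rad and linear speed of plug below 0.02 m/s and linear speed of puller below 0.03 m/s); the robot touches nothing.
It fails at once if the puller is forced against the plug (over 55 N) (contact force between puller and plug above 55 N).
It fails at once if the plug is spun (over 0.4 rad) or cocked (over 0.2 rad) in its bore ((angle between the x axis of plug and the x axis of housing, either way round above 0.4 rad and z of plug in the frame of housing below 0.03 m and horizontal distance between plug and housing below 0.02 m) or (angle between plug's own z axis and vertical above 0.2 rad and horizontal distance between plug and housing below 0.02 m and z of plug in the frame of housing below 0.045 m)).
It fails at once if the gripper presses on the plug (over 2 N) or the grinder (over 5 N) (contact force between the fingers and plug above 2 N or contact force between the fingers and housing above 5 N).
It fails at once if the plug is banged down in the tray (contact force between plug and tray above 60 N).
It fails at once if a bystander is shifted or tipped (distance of any of pot, bowl, shaker, lids, jar from where it was at the start of the episode above 0.03 m or angle between any of shaker, jar's own z axis and vertical above 0.4 rad).
It also fails if it takes over 72 s, if anything falls off the work surface, if the arm or the gripper's body presses on something with over 40 N, if the wrist force passes 120 N, or if a joint passes its speed limit or range.

ROBOT

A 7-joint arm with a two-finger parallel gripper is mounted at the origin on the work surface. World frame = base frame: x ahead of the robot, y to its left, z up, the work surface at z = 0. Lengths are in m, angles in rad, forces in N, time in s.
With the tool pointing down it reaches from about 0.425 to 0.925 m from the base axis. Payload 6.8 kg.
Tool frame: the origin (TCP) lies midway between the tips of the shut fingers; the grasp point (between the pads) lies 19 mm behind it (grip_point_offset is the distance from the TCP to the grasp point, in m); y points along the fingers, x is the direction in which the jaws open and shut, and the axes are right-handed (so a half turn about y gives the same grasp; the last joint's range is limited). The gripper opens to 85 mm and grips with 20 to 120 N. Pads are 22 mm wide; open, the fingers measure 114 mm over their backs; the gripper's body (76 mm by 85 mm) begins 54 mm behind the grasp point. The pads swing forward as they close: fully open they stand 13 mm farther back than shut.
Start: joints at [1.221, 0.477, 0.022, 1.555, -0.011, 1.109, -0.083], TCP at [0.162, -0.655, 0.231] pointing down, gripper open.
Joint ranges: [-2.96, 2.96], [-0.34, 2.1], [-1.41, 1.46], [0.24, 2.44], [-1.37, 4.51], [0.17, 1.92], [-2.96, 2.96]. Speed limits (rad/s): [2.39, 2.39, 3.14, 3.14, 3.14, 3.14, 3.14].

INTERFACE

Orientations are given as a unit quaternion [w, x, y, z].
In Python, from station import get_obs, read_camera, hand_in, grip_point_offset gives the robot as it stands.
- The arm moves only by the tool play_rows, never from a script. Its argument "increments" is a list of rows, each a list of 2 entries, a list of its own where there are three numbers: the shift along the tool's x, y, z in m, then the turn, a rotation vector about the tool's x, y, z in degrees. In form: [[[tx, ty, tz], [ax, ay, az]], ...]. A call has 1 to 20 rows; each row shifts and turns the commanded pose from where the row before left it, along the tool's axes as they then stand; what a row does not reach is not made up. A row lasts 1/12 s, in which the tool goes at most 41.7 mm and 7.16 degrees, less where a joint would pass 70% of its speed; a pose out of reach is approached as far as the arm can. A call with a gripper value outside its range is refused whole. "gripper" is the finger opening in m, from 0 to 0.0854, set as the call begins (left out, the last holds). The fingers move at their own pace and stop on an object; "grip_force" is the grip in N (left out, the last holds). Time passes only in rows, so rows that do not move let the fingers close. It gives the time, the measured TCP pose, the force and the opening at its end, in the units of the state.
- get_obs(): the state, without advancing time (a new reading comes with each control period).
- read_camera(name): name is "scene" or "top"; returns a dict with "color" (480x640x3 uint8, red, green, blue), "range_z" (480x640 float32, m along the optical axis (not along the pixel's ray), 0 where there is no reading), "intrinsics" (3x3 intrinsics, pixels), "dist_coeffs" ([k1, k2, p1, p2, k3] as OpenCV has them; the pictures are not rectified), "R" (3x3) and "t" (3): a world point X has camera coordinates R X + t. Camera axes: x right, y down, z forward; pixel columns grow to the right and rows downward; lengths in m; the calibration is good to about 2 mm. A picture is of the moment at which its call begins.
- hand_in(): hands the job in, once; it reports no verdict.
The state is a dict: "t": time; "q": joint angles; "joint_vel": joint speeds; "joint_torque": joint torques, N m; "eef_pos": TCP position; "tool_rot": TCP orientation; "contact_force": force on the tool from outside, world axes, zero at the start; "torque": the same for the moment, N m; "gripper_width": opening from 0.0 (shut) to 1.0 (fully open).
Only numpy, scipy, OpenCV 4.12 (cv2) and the standard library are available. Lean on these libraries where they do the work, as an engineer would, in place of code of your own. Each camera call takes 0.05 s, during which the arm holds its last target. There are 200 camera calls.

## Working session

There is one attempt and no reset: what is moved stays moved. The work goes in short steps, Python scripts to look and compute and a tool call to move; the robot and the scene stay as the last step left them, time stands still between calls to the robot, and variables do not carry over. Pictures are saved under pics/ and viewed, about 8 in all and at most 12, crops included, and the job is handed in when it is done.

Besides the shell and the picture viewer there is one more tool, called after "Emit:" by a JSON object that holds its "name" and its "arguments", one argument or row to a line. play_rows: Moves the arm, as the interface text tells. Its arguments: {"type":"object","properties":{"increments":{"type":"array","items":{"type":"array"}},"gripper":{"type":"number"},"grip_force":{"type":"number"}},"required":["increments"]}

```bash
mkdir -p pics; cat > h.py <<'E'
import numpy as np, cv2
from station import *
def shot(n):
    c=read_camera(n); return c
def px2w(c,u,v,z=None):
    K=np.array(c["intrinsics"]);d=np.array(c["dist_coeffs"]);R=np.array(c["R"]);t=np.array(c["t"])
    p=cv2.undistortPoints(np.array([[[u,v]]],float),K,d)[0,0]
    r=R.T@np.array([p[0],p[1],1.]);o=-R.T@t
    if z is None:
        return o+r*c["range_z"][int(v),int(u)]
    return o+r*(z-o[2])/r[2]
E
python3 - <<'E'
from h import *
for n in("scene","top"):
    c=shot(n);cv2.imwrite(f"pics/{n}0.png",c["color"][...,::-1]); np.savez(f"{n}0.npz",**c)
    print(n,-np.array(c["R"]).T@np.array(c["t"]))
print(get_obs(),grip_point_offset)
E
```

```text
scene [1.5063831  0.07405848 0.70464103]
top [ 0.38562225 -0.07829667  0.914905  ]
{'t': 0.1, 'q': array([ 1.22089337,  0.47769992,  0.02234527,  1.5563731 , -0.01151491,
        1.10930606, -0.08311851]), 'joint_vel': array([-0.00117024, -0.00243516, -0.0013714 , -0.00248361,  0.00016689,
        0.00112622,  0.00042511]), 'joint_torque': array([ 5.01525152e-03, -5.97765577e+01,  1.61397178e+00, -2.81957567e+01,
        1.28552175e-02,  5.05752687e-03, -2.02732167e-05]), 'eef_pos': array([ 0.1614907 , -0.65483351,  0.23042607]), 'tool_rot': array([ 0.55698254, -0.55632121,  0.43653277, -0.43556436]), 'contact_force': array([ 0.25224307, -1.08469053, -0.2772342 ]), 'torque': array([0.06933631, 0.0027445 , 0.04132988]), 'gripper_width': 1.0026176818432586} 0.0187
```

View pics/scene0.png

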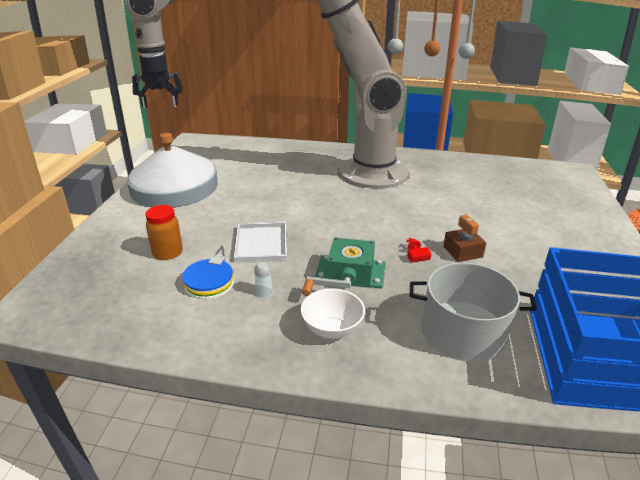

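View pics/top0.png

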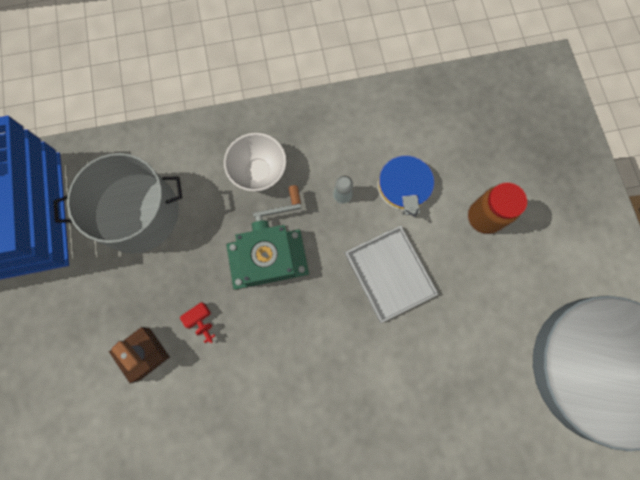

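Candidates for the puller: the wooden knob in the dark stand, at top (128,355) / scene (468,226), and the red look-alike lying at top (200,320) / scene (417,248). By the description it is the wooden one. The grinder is at top (265,253), the tray at top (392,273). Next is a close crop.

```bash
python3 - <<'E'
from h import *
c=np.load("top0.npz");s=np.load("scene0.npz")
a=cv2.resize(c["color"][315:395,95:180],None,fx=6,fy=6,interpolation=cv2.INTER_CUBIC)
b=cv2.resize(c["color"][210:300,220:315],None,fx=6,fy=6,interpolation=cv2.INTER_CUBIC)[:480,:]
b=cv2.resize(b,(290*570//290//2,240))
d=cv2.resize(s["color"][205:270,435:495],None,fx=4,fy=4,interpolation=cv2.INTER_CUBIC)
print(a.shape,b.shape,d.shape)
im=np.zeros((520,800,3),np.uint8);im[:480,:510]=a;im[:240,510:795]=b;im[250:510,510:750]=d
cv2.imwrite("pics/crop1.png",im[...,::-1])
for z,pts in((.112,[(128,357)]),):
  for p in pts: print(p,px2w(c,*p,z), px2w(c,*p))
# tops by depth: stand/knob heights
for uv in [(122,355),(128,358),(138,350),(265,253),(245,262),(250,270),(380,265)]: print(uv,px2w(c,*uv))
E
```

```text
(480, 510, 3) (240, 285, 3) (260, 240, 3)
(128, 357) [0.42524181 0.25185176 0.112     ] [0.42602155 0.25834936 0.09619815]
(122, 355) [0.43151283 0.26752859 0.09850053]
(128, 358) [0.42440586 0.25945661 0.09394184]
(138, 350) [0.43721461 0.2571682  0.05074071]
(265, 253) [ 0.57843457 -0.00925506  0.02519697]
(245, 262) [0.56009963 0.0290072  0.06491796]
(250, 270) [0.54254289 0.02205589 0.06522935]
(380, 265) [ 0.50985459 -0.23834297  0.00188654]
```

View pics/crop1.png

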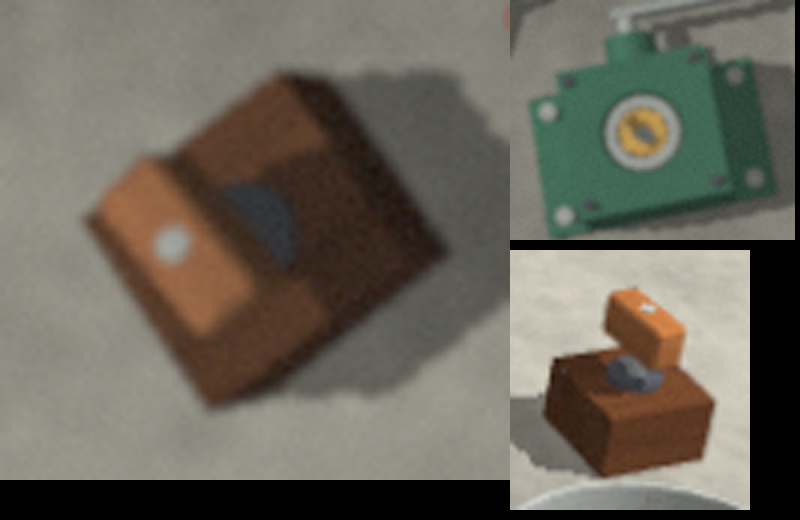

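```bash
python3 - <<'E'
from h import *
c=np.load("top0.npz");s=np.load("scene0.npz")
K,d,R,t=[np.array(c[k]) for k in("intrinsics","dist_coeffs","R","t")]
v,u=np.mgrid[:480,:640]
p=cv2.undistortPoints(np.stack([u,v],-1).reshape(-1,1,2).astype(float),K,d)[:,0]
P=(np.c_[p,np.ones(len(p))]*c["range_z"].reshape(-1,1)-t)@R
P=P.reshape(480,640,3);Z=P[...,2]
def rect(m,name,z):
    n,l,st,ce=cv2.connectedComponentsWithStats(m.astype(np.uint8));i=1+np.argmax(st[1:,4])
    vv,uu=np.where(l==i)
    q=np.array([px2w(c,a,b,z)[:2] for a,b in zip(uu,vv)])
    r=cv2.minAreaRect((q*1000).astype(np.float32)); print(name,len(uu),r,np.median(Z[l==i]))
def win(a,b,x,y):
    m=np.zeros((480,640),bool);m[b:y,a:x]=1;return m
rect((Z>.085)&win(95,320,165,385),"knob",.097)
rect((Z>.03)&win(95,315,180,395),"stand",.045)
hs=c["color"].astype(int); g=(hs[...,1]>hs[...,0]+25)
rect((Z>.058)&(Z<.072)&win(225,220,310,300),"housing",.064)
rect((Z>.010)&(Z<.03)&win(340,220,445,325),"tray",.018)
print("dot",px2w(c,123.7,355.5,.097))
sc=cv2.cvtColor(c["color"],cv2.COLOR_RGB2HSV)
m=(sc[...,0]>14)&(sc[...,0]<32)&(sc[...,1]>90)&win(245,235,285,272)
rect(m,"brass",.062)
Q=np.linalg.inv(np.eye(3))
# rectified plug patch, world-aligned: rows = -x, cols = -y ; 0.1mm.. 
def patch(c,cx,cy,z,h,n):
    K,d,R,t=[np.array(c[k]) for k in("intrinsics","dist_coeffs","R","t")]
    a=np.linspace(h,-h,n);X,Y=np.meshgrid(cx+a,cy+a,indexing="ij")
    W=np.stack([X,Y,np.full_like(X,z)],-1).reshape(-1,3)
    uv=cv2.projectPoints(W,cv2.Rodrigues(R)[0],t,K,d)[0].reshape(n,n,2).astype(np.float32)
    return cv2.remap(c["color"],uv[...,0],uv[...,1],cv2.INTER_CUBIC)
im=np.hstack([patch(k,.578,-.0075,.062,.035,400) for k in(c,s)])
cv2.imwrite("pics/plug.png",im[...,::-1])
E
```

```text
knob 461 ((429.8343505859375, 262.60345458984375), (56.579017639160156, 25.918685913085938), 31.43893051147461) 0.09554062165447612
stand 1761 ((431.1909484863281, 264.3302001953125), (80.43427276611328, 78.7333984375), 26.955732345581055) 0.045087615929949636
housing 2440 ((570.659912109375, -9.05569076538086), (99.93911743164062, 100.96019744873047), 89.95099639892578) 0.0635017389062547
tray 680 ((489.00244140625, -253.0074920654297), (160.516357421875, 132.84423828125), 14.130427360534668) 0.01728721896143312
dot [0.43012001 0.26527623 0.097     ]
brass 171 ((570.083984375, -9.037322998046875), (29.506816864013672, 30.166820526123047), 79.72479248046875) 0.06095517057844057
```

View pics/plug.png

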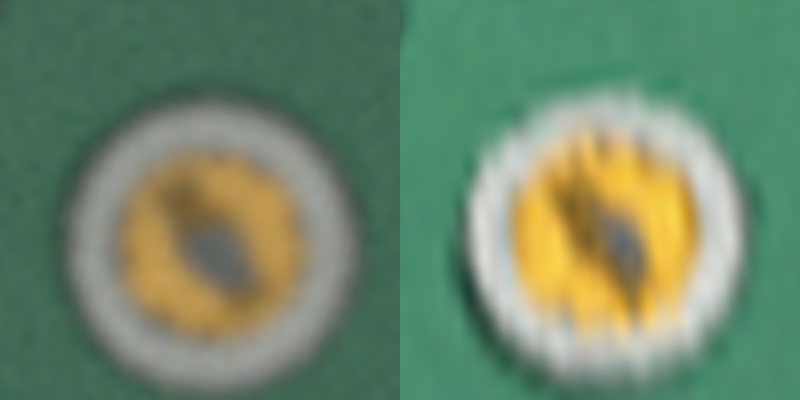

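The plug's slots show faintly: in both patches the dark line runs from about (175,185) to (245,290), about 33° anticlockwise of world x. The plug centre is at about (0.571,-0.009), and the puller knob's yaw is about 31°.

```bash
cat >> h.py <<'E'
from scipy.spatial.transform import Rotation as Ro
def tool(o=None):
    o=o or get_obs();w,x,y,z=o["tool_rot"];return o["eef_pos"],Ro.from_quat([x,y,z,w])
def yaw():  # direction of tool x in world, deg
    a=tool()[1].as_matrix()[:,0];return np.degrees(np.arctan2(a[1],a[0]))
def to(p,yw):
    """tool-frame shift and turn to reach p with tool x at yaw yw (deg), y down"""
    q,R=tool();x=np.array([np.cos(np.radians(yw)),np.sin(np.radians(yw)),0]);y=np.array([0,0,-1.])
    T=Ro.from_matrix(np.c_[x,y,np.cross(x,y)])
    print("pos",q.round(4),"yaw",round(yaw(),2),"shift mm",(R.inv().apply(np.array(p)-q)*1000).round(1),"turn",np.degrees((R.inv()*T).as_rotvec()).round(2))
def arc(dth,dr,dz,n):
    """n equal-ish rows turning about base by dth deg total (same tool rel. to base)"""
    q,R=tool();A=Ro.from_euler('z',dth/n,degrees=True)
    print(n,"rows shift mm",(R.inv().apply(A.apply(q)-q)*1000).round(2),"turn",np.degrees((R.inv()*A*R).as_rotvec()).round(2))
E
python3 - <<'E'
from h import *
q,R=tool();print(R.as_matrix().round(3),yaw(),np.hypot(*q[:2]))
arc(107.9,0,0,34)
c=np.load("top0.npz")
for uv in [(120,205),(575,370),(500,200),(60,200),(30,190)]: print(uv,px2w(c,*uv))
E
```

```text
[[ 0.239 -0.001  0.971]
 [-0.971  0.002  0.239]
 [-0.002 -1.    -0.   ]] -76.14615508231807 0.6744524982632116
34 rows shift mm [-1.03 -0.   37.34] turn [-0.01 -3.17 -0.  ]
(120, 205) [0.75051243 0.2806146  0.00247395]
(575, 370) [ 0.24256595 -0.52283451  0.08121646]
(500, 200) [ 0.56816039 -0.46614789  0.12203718]
(60, 200) [0.7464899  0.35650836 0.09661454]
(30, 190) [0.769852   0.40105074 0.11533232]
```

Emit:
{"name": "play_rows", "arguments": {
  "increments": [
    [[-0.018,-0.0014,0.0331],[0,0,0]],
    [[-0.018,-0.0014,0.0331],[0,0,0]],
    [[-0.018,-0.0014,0.0331],[0,0,0]],
    [[-0.018,-0.0014,0.0331],[0,0,0]],
    [[-0.018,-0.0014,0.0331],[0,0,0]],
    [[-0.018,-0.0014,0.0331],[0,0,0]],
    [[-0.018,-0.0014,0.0331],[0,0,0]],
    [[-0.018,-0.0014,0.0331],[0,0,0]],
    [[-0.018,-0.0014,0.0331],[0,0,0]],
    [[-0.018,-0.0014,0.0331],[0,0,0]],
    [[-0.018,-0.0014,0.0331],[0,0,0]],
    [[-0.018,-0.0014,0.0331],[0,0,0]],
    [[-0.018,-0.0014,0.0331],[0,0,0]],
    [[-0.018,-0.0014,0.0331],[0,0,0]],
    [[-0.0378,0,0.0093],[0,0,0]],
    [[-0.0378,0,0.0093],[0,0,0]],
    [[-0.0378,0,0.0093],[0,0,0]],
    [[-0.0378,0,0.0093],[0,0,0]],
    [[-0.0378,0,0.0093],[0,0,0]],
    [[-0.0378,0,0.0093],[0,0,0]]
  ],
  "gripper": 0.0854
}}

```text
t: 1.77
eef_pos: [0.5505, -0.0644, 0.2506]
tool_rot: [-0.556, 0.557, -0.436, 0.436]
contact_force: [0.5, 0.6, 0.2]
gripper_width: 1.001
```

```bash
python3 - <<'E'
from h import *
to([.43,.264,.2],-58.6)
E
```

```text
pos [ 0.5505 -0.0644  0.2506] yaw -76.15 shift mm [-347.7   50.6  -38.3] turn [ 3.000e-02 -1.755e+01 -1.000e-02]
```

Emit:
{"name": "play_rows", "arguments": {
  "increments": [
    [[-0.0348,0.0051,-0.0038],[0,0,0]],
    [[-0.0348,0.0051,-0.0038],[0,0,0]],
    [[-0.0348,0.0051,-0.0038],[0,0,0]],
    [[-0.0348,0.0051,-0.0038],[0,0,0]],
    [[-0.0348,0.0051,-0.0038],[0,0,0]],
    [[-0.0348,0.0051,-0.0038],[0,0,0]],
    [[-0.0348,0.0051,-0.0038],[0,0,0]],
    [[-0.0348,0.0051,-0.0038],[0,0,0]],
    [[-0.0348,0.0051,-0.0038],[0,0,0]],
    [[-0.0348,0.0051,-0.0038],[0,0,0]],
    [[0,0,0],[0,-4.39,0]],
    [[0,0,0],[0,-4.39,0]],
    [[0,0,0],[0,-4.39,0]],
    [[0,0,0],[0,-4.39,0]],
    [[0,0,0],[0,0,0]]
  ]
}}

```text
t: 3.02
eef_pos: [0.4306, 0.2624, 0.1995]
tool_rot: [-0.617, 0.617, -0.345, 0.345]
contact_force: [0.1, 0.3, -0.8]
gripper_width: 1.001
```

```bash
python3 - <<'E'
from h import *
to([.43,.264,.064],-58.6)
s=shot("scene");c=shot("top")
im=np.hstack([cv2.resize(s["color"][150:290,390:530],(390,390)),cv2.resize(c["color"][290:430,60:200],(390,390))])
cv2.imwrite("pics/g1.png",im[...,::-1])
E
```

```text
pos [0.4306 0.2624 0.1995] yaw -58.42 shift mm [ -1.6 135.5   0.4] turn [ 0.05  0.18 -0.  ]
```

View pics/g1.png

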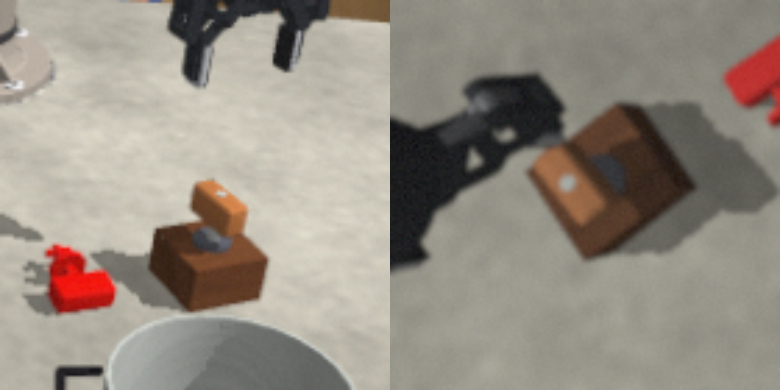

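Emit:
{"name": "play_rows", "arguments": {
  "increments": [
    [[-0.0016,0.02,0.0004],[0,0,0]],
    [[0,0.03,0],[0,0,0]],
    [[0,0.03,0],[0,0,0]],
    [[0,0.03,0],[0,0,0]],
    [[0,0.0155,0],[0,0,0]],
    [[0,0.01,0],[0,0,0]],
    [[0,0,0],[0,0,0]]
  ]
}}

```text
t: 3.7
eef_pos: [0.4293, 0.2634, 0.0626]
tool_rot: [-0.615, 0.618, -0.347, 0.346]
contact_force: [-0.3, 0.1, 0.9]
gripper_width: 0.999
```

Emit:
{"name": "play_rows", "arguments": {
  "increments": [
    [[0,0,0],[0,0,0]],
    [[0,0,0],[0,0,0]],
    [[0,0,0],[0,0,0]],
    [[0,0,0],[0,0,0]],
    [[0,0,0],[0,0,0]],
    [[0,0,0],[0,0,0]],
    [[0,0,0],[0,0,0]],
    [[0,0,0],[0,0,0]],
    [[0,0,0],[0,0,0]],
    [[0,0,0],[0,0,0]]
  ],
  "gripper": 0.01,
  "grip_force": 60
}}

```text
t: 4.53
eef_pos: [0.431, 0.2646, 0.0654]
tool_rot: [0.617, -0.616, 0.346, -0.346]
contact_force: [-1.2, 0.7, 5.3]
gripper_width: 0.271
```

Emit:
{"name": "play_rows", "arguments": {
  "increments": [
    [[0,-0.01,0],[0,0,0]],
    [[0,-0.015,0],[0,0,0]],
    [[0,-0.025,0],[0,0,0]],
    [[0,-0.03,0],[0,0,0]],
    [[0,-0.03,0],[0,0,0]],
    [[0,-0.01,0],[0,0,0]],
    [[0,0,0],[0,0,0]],
    [[0,0,0],[0,0,0]]
  ]
}}

```text
t: 5.2
eef_pos: [0.4303, 0.2638, 0.1843]
tool_rot: [0.617, -0.617, 0.346, -0.346]
contact_force: [0.7, 0.6, -2.4]
gripper_width: 0.275
```

```bash
python3 - <<'E'
from h import *
o=get_obs();print(o["contact_force"],o["torque"],o["gripper_width"])
to([.571,-.009,.185],-57)
s=shot("scene");np.savez("s2.npz",**s)
cv2.imwrite("pics/g2.png",cv2.resize(s["color"][110:270,400:560],(560,560),interpolation=cv2.INTER_CUBIC)[...,::-1])
E
```

```text
[ 0.73561882  0.56302342 -2.42699817] [ 0.00529405  0.00390087 -0.00145146] 0.274668093820977
pos [0.4303 0.2638 0.1843] yaw -58.61 shift mm [306.2  -0.5 -22. ] turn [-0.02 -1.61  0.03]
```

View pics/g2.png

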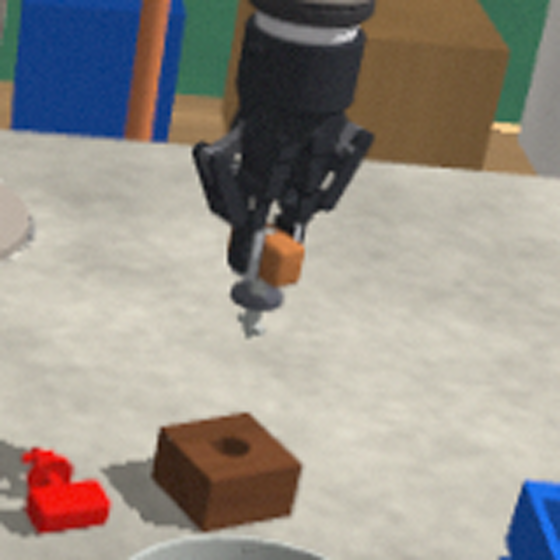

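```bash
python3 - <<'E'
from h import *
s=np.load("s2.npz")
print(px2w(s,471.4,206.3,.134),px2w(s,473.4,193.4,.167))
W=np.array([[.4303,.2638,z] for z in(.134,.167)])
uv=cv2.projectPoints(W,cv2.Rodrigues(s["R"])[0],s["t"],s["intrinsics"],s["dist_coeffs"])[0].reshape(-1,2);print(uv,(uv-[400,110])*3.5)
E
```

```text
[0.43319963 0.26627962 0.134     ] [0.42873221 0.26595548 0.167     ]
[[470.26938362 205.63238063]
 [472.55936161 193.61735408]] [[245.94284267 334.7133322 ]
 [253.95776562 292.66073929]]
```

Emit:
{"name": "play_rows", "arguments": {
  "increments": [
    [[0.02,0,-0.0015],[0,0,0]],
    [[0.037,0,-0.0026],[0,0,0]],
    [[0.037,0,-0.0026],[0,0,0]],
    [[0.037,0,-0.0026],[0,0,0]],
    [[0.037,0,-0.0026],[0,0,0]],
    [[0.037,0,-0.0026],[0,0,0]],
    [[0.037,0,-0.0026],[0,0,0]],
    [[0.037,0,-0.0026],[0,0,0]],
    [[0.0272,0,-0.0023],[0,0,0]],
    [[0,0.02,0],[0,-1.6,0]],
    [[0,0.02,0],[0,0,0]],
    [[0,0.02,0],[0,0,0]],
    [[0,0,0],[0,0,0]]
  ]
}}

```text
t: 6.33
eef_pos: [0.5669, -0.0092, 0.1185]
tool_rot: [-0.62, 0.623, -0.341, 0.334]
contact_force: [-1.6, -0.6, -2.1]
gripper_width: 0.271
```

```bash
python3 - <<'E'
from h import *
to([.570,-.0102,.104],-57)
s=shot("scene");c=shot("top")
im=np.hstack([cv2.resize(s["color"][190:290,300:400],(400,400),interpolation=cv2.INTER_CUBIC),cv2.resize(c["color"][205:305,215:315],(400,400),interpolation=cv2.INTER_CUBIC)])
cv2.imwrite("pics/g3.png",im[...,::-1])
o=get_obs();print(o["contact_force"],o["q"])
W=np.array([[.5708,-.0092,z] for z in(.062,.074,.107)])
uv=cv2.projectPoints(W,cv2.Rodrigues(s["R"])[0],s["t"],s["intrinsics"],s["dist_coeffs"])[0].reshape(-1,2);print((uv-[300,190])*4)
E
```

```text
pos [ 0.5669 -0.0092  0.1185] yaw -56.99 shift mm [ 2.6 14.4  2.2] turn [ 0.52  0.01 -0.32]
[ 0.03075878 -0.11073443 -0.4546464 ] [ 0.19439516  0.46199434 -0.36875558  1.88463611  0.21688264  0.83842399
 -1.27984184]
[[204.9027698  244.10051726]
 [205.75276694 227.00552046]
 [208.12829024 178.94535667]]
```

View pics/g3.png

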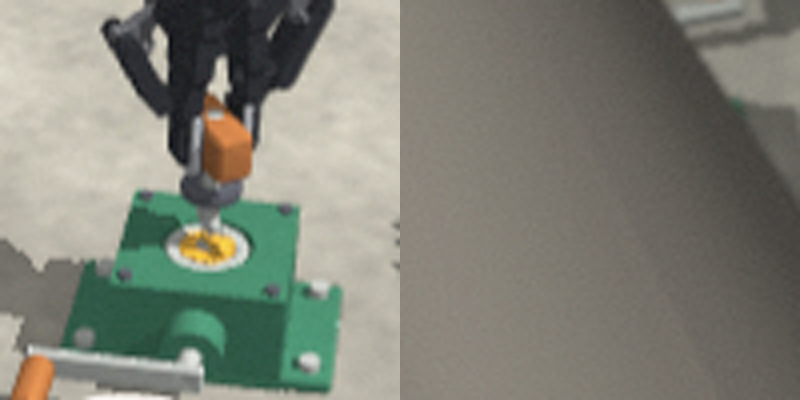

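Emit:
{"name": "play_rows", "arguments": {
  "increments": [
    [[0.001,0,0.001],[0,0,0]],
    [[0,0.004,0],[0,0,0]],
    [[0,0,0],[0,0,0]],
    [[0,0,0],[0,0,0]]
  ]
}}

```text
t: 6.77
eef_pos: [0.5728, -0.0089, 0.1209]
tool_rot: [0.622, -0.621, 0.337, -0.338]
contact_force: [0.2, -0.6, -1.0]
gripper_width: 0.275
```

```bash
python3 - <<'E'
from h import *
to([.570,-.0105,.104],-57)
o=get_obs();print(o["contact_force"],o["torque"])
E
```

```text
pos [ 0.5728 -0.0089  0.1209] yaw -56.98 shift mm [-0.2 16.9 -3.3] turn [-0.03  0.02  0.03]
[ 0.24424558 -0.60671488 -1.02997133] [0.05750563 0.01228662 0.01889646]
```

Emit:
{"name": "play_rows", "arguments": {
  "increments": [
    [[0,0,-0.0033],[0,0,0]],
    [[0,0,0],[0,0,0]],
    [[0,0.005,0],[0,0,0]],
    [[0,0.005,0],[0,0,0]],
    [[0,0.002,0],[0,0,0]],
    [[0,0,0],[0,0,0]],
    [[0,0,0],[0,0,0]],
    [[0,0,0],[0,0,0]]
  ]
}}

```text
t: 7.43
eef_pos: [0.5699, -0.0106, 0.1084]
tool_rot: [0.622, -0.621, 0.337, -0.337]
contact_force: [-0.1, -0.1, -1.7]
gripper_width: 0.271
```

```bash
python3 - <<'E'
from h import *
to([.570,-.0105,.104],-57)
s=shot("scene")
o=get_obs();print(o["contact_force"],o["torque"])
cv2.imwrite("pics/g4.png",cv2.resize(s["color"][210:270,320:380],(480,480),interpolation=cv2.INTER_CUBIC)[...,::-1])
E
```

```text
pos [ 0.5699 -0.0106  0.1084] yaw -56.98 shift mm [-0.1  4.4  0.1] turn [-0.    0.02 -0.  ]
[-0.37153742  0.06318586 -1.73573002] [-0.00052831  0.02023516  0.00424783]
```

View pics/g4.png

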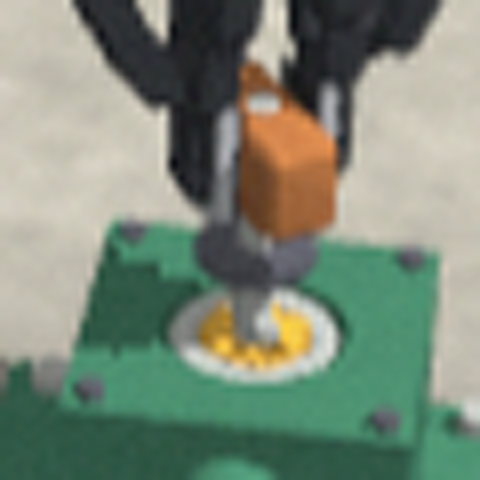

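Emit:
{"name": "play_rows", "arguments": {
  "increments": [
    [[0,0.0015,0],[0,0,0]],
    [[0,0.0015,0],[0,0,0]],
    [[0,0.0015,0],[0,0,0]],
    [[0,0,0],[0,0,0]],
    [[0,0,0],[0,0,0]]
  ]
}}

```text
t: 7.9
eef_pos: [0.5698, -0.0107, 0.1038]
tool_rot: [-0.621, 0.621, -0.337, 0.337]
contact_force: [-0.2, 0.6, -1.7]
gripper_width: 0.274
```

Emit:
{"name": "play_rows", "arguments": {
  "increments": [
    [[0,0.0015,0],[0,0,0]],
    [[0,0.0015,0],[0,0,0]],
    [[0,0,0],[0,0,0]],
    [[0,0,0],[0,0,0]]
  ]
}}

```text
t: 8.23
eef_pos: [0.5698, -0.0106, 0.1008]
tool_rot: [-0.621, 0.621, -0.337, 0.337]
contact_force: [-0.2, 0.4, -0.8]
gripper_width: 0.272
```

Emit:
{"name": "play_rows", "arguments": {
  "increments": [
    [[0,0.0015,0],[0,0,0]],
    [[0,0.0015,0],[0,0,0]],
    [[0,0,0],[0,0,0]],
    [[0,0,0],[0,0,0]]
  ]
}}

```text
t: 8.57
eef_pos: [0.5697, -0.0106, 0.0977]
tool_rot: [-0.621, 0.621, -0.337, 0.337]
contact_force: [0.6, 0.6, -2.6]
gripper_width: 0.272
```

Emit:
{"name": "play_rows", "arguments": {
  "increments": [
    [[0,0.0015,0],[0,0,0]],
    [[0,0.0015,0],[0,0,0]],
    [[0,0,0],[0,0,0]],
    [[0,0,0],[0,0,0]]
  ]
}}

```text
t: 8.9
eef_pos: [0.5698, -0.0107, 0.0948]
tool_rot: [0.621, -0.621, 0.337, -0.337]
contact_force: [-0.2, -0.1, -2.6]
gripper_width: 0.273
```

Past the surface without force, so the lugs went through the slots. Now I'll feel for the thread ramp.

Emit:
{"name": "play_rows", "arguments": {
  "increments": [
    [[0,0.001,0],[0,0,0]],
    [[0,0.001,0],[0,0,0]],
    [[0,0,0],[0,0,0]],
    [[0,0,0],[0,0,0]]
  ]
}}

```text
t: 9.23
eef_pos: [0.5699, -0.0107, 0.0929]
tool_rot: [0.621, -0.621, 0.337, -0.337]
contact_force: [0.5, 0.8, -1.9]
gripper_width: 0.273
```

Emit:
{"name": "play_rows", "arguments": {
  "increments": [
    [[0,0.0008,0],[0,0,0]],
    [[0,0,0],[0,0,0]],
    [[0,0,0],[0,0,0]]
  ]
}}

```text
t: 9.48
eef_pos: [0.57, -0.0107, 0.0926]
tool_rot: [0.621, -0.621, 0.337, -0.338]
contact_force: [-1.8, 1.1, 3.9]
gripper_width: 0.271
```

Emit:
{"name": "play_rows", "arguments": {
  "increments": [
    [[0,-0.0003,0],[0,3,0]],
    [[0,0.0001,0],[0,3,0]],
    [[0,0.0001,0],[0,3,0]],
    [[0,0.0001,0],[0,3,0]],
    [[0,0.0001,0],[0,3,0]],
    [[0,0,0],[0,0,0]],
    [[0,0,0],[0,0,0]]
  ]
}}

```text
t: 10.07
eef_pos: [0.5703, -0.0104, 0.0923]
tool_rot: [0.573, -0.572, 0.415, -0.415]
contact_force: [0.6, 1.1, 3.0]
gripper_width: 0.271
```

```bash
python3 - <<'E'
from h import *
o=get_obs();print(yaw(),o["eef_pos"],o["contact_force"],o["torque"])
E
```

```text
-71.88625934629381 [ 0.57028175 -0.01041538  0.09228387] [0.55177038 1.11870899 2.98814538] [ 0.41248527 -0.05762842  0.02965114]
```

Emit:
{"name": "play_rows", "arguments": {
  "increments": [
    [[0,0.0001,0],[0,3,0]],
    [[0,0.0001,0],[0,3,0]],
    [[0,0.0001,0],[0,3,0]],
    [[0,0.0001,0],[0,3,0]],
    [[0,0.0001,0],[0,3,0]],
    [[0,0.0001,0],[0,3,0]],
    [[0,0.0001,0],[0,3,0]],
    [[0,0,0],[0,0,0]],
    [[0,0,0],[0,0,0]]
  ]
}}

```text
t: 10.82
eef_pos: [0.5702, -0.0104, 0.0916]
tool_rot: [-0.488, 0.487, -0.512, 0.512]
contact_force: [0.0, 1.9, 1.8]
gripper_width: 0.276
```

```bash
python3 - <<'E'
from h import *
o=get_obs();print(yaw(),o["eef_pos"],o["contact_force"],o["torque"])
E
```

```text
-92.82815845300927 [ 0.57022717 -0.01043586  0.09155093] [0.03995558 1.92177484 1.84863716] [ 0.48560975 -0.05528821 -0.00739625]
```

Emit:
{"name": "play_rows", "arguments": {
  "increments": [
    [[0,0.0001,0],[0,3,0]],
    [[0,0.0001,0],[0,3,0]],
    [[0,0.0001,0],[0,3,0]],
    [[0,0.0001,0],[0,3,0]],
    [[0,0.0001,0],[0,3,0]],
    [[0,0.0001,0],[0,3,0]],
    [[0,0.0001,0],[0,3,0]],
    [[0,0,0],[0,0,0]],
    [[0,0,0],[0,0,0]]
  ]
}}

```text
t: 11.57
eef_pos: [0.57, -0.0105, 0.0907]
tool_rot: [-0.386, 0.386, -0.592, 0.592]
contact_force: [1.6, 1.5, 2.9]
gripper_width: 0.273
```

```bash
python3 - <<'E'
from h import *
o=get_obs();print(yaw(),o["eef_pos"],o["contact_force"],o["torque"])
E
```

```text
-113.8087652862449 [ 0.57004367 -0.01054178  0.09074996] [1.63773553 1.48975336 2.86335821] [ 0.43297707 -0.06793923 -0.02321751]
```

Emit:
{"name": "play_rows", "arguments": {
  "increments": [
    [[0,0.0001,0],[0,2,0]],
    [[0,0.0001,0],[0,2,0]],
    [[0,0,0],[0,2,0]],
    [[0,0,0],[0,2,0]],
    [[0,0,0],[0,0,0]],
    [[0,0,0],[0,0,0]]
  ]
}}

```text
t: 12.07
eef_pos: [0.57, -0.0106, 0.0905]
tool_rot: [-0.344, 0.344, -0.618, 0.618]
contact_force: [0.2, 1.7, 2.3]
gripper_width: 0.276
```

```bash
python3 - <<'E'
from h import *
o=get_obs();print(yaw(),o["eef_pos"],o["contact_force"],o["torque"])
E
```

```text
-121.82979077126399 [ 0.57000716 -0.01062507  0.09047349] [0.16073387 1.70954692 2.32027228] [ 0.47254777 -0.13781982  0.02405903]
```

Emit:
{"name": "play_rows", "arguments": {
  "increments": [
    [[0,0.0001,0],[0,1.5,0]],
    [[0,0,0],[0,1.5,0]],
    [[0,0,0],[0,0,0]],
    [[0,0,0],[0,0,0]]
  ]
}}

```text
t: 12.4
eef_pos: [0.5701, -0.0106, 0.0904]
tool_rot: [-0.327, 0.327, -0.627, 0.627]
contact_force: [0.9, 1.7, 2.4]
gripper_width: 0.268
```

```bash
python3 - <<'E'
from h import *
o=get_obs();print(yaw(),o["eef_pos"],o["contact_force"],o["torque"])
E
```

```text
-124.95921745730229 [ 0.57005422 -0.0105507   0.09035145] [0.88467104 1.72549441 2.42994108] [ 0.60098539 -0.38798017  0.00324619]
```

Emit:
{"name": "play_rows", "arguments": {
  "increments": [
    [[0,0,0],[0,-1.5,0]],
    [[0,0,0],[0,0,0]],
    [[0,0,0],[0,0,0]]
  ]
}}

```text
t: 12.65
eef_pos: [0.57, -0.0105, 0.0904]
tool_rot: [0.335, -0.335, 0.623, -0.623]
contact_force: [1.4, 1.6, 2.2]
gripper_width: 0.269
```

```bash
python3 - <<'E'
from h import *
o=get_obs();print(yaw(),o["eef_pos"],o["contact_force"],o["torque"],o["joint_torque"])
E
```

```text
-123.45433757420837 [ 0.57000208 -0.01050898  0.09036394] [1.39638418 1.64850973 2.21996496] [ 0.74348408 -0.34951952  0.0642468 ] [  1.5770144  -51.35485768   1.9233001  -19.24985468   0.66390317
   0.6572224    0.08891513]
```

Emit:
{"name": "play_rows", "arguments": {
  "increments": [
    [[-0.0005,0,0],[0,1.5,0]],
    [[0,0,0],[0,1.5,0]],
    [[0,0,0],[0,1.5,0]],
    [[0,0,0],[0,0,0]],
    [[0,0,0],[0,0,0]]
  ]
}}

```text
t: 13.07
eef_pos: [0.5702, -0.0103, 0.0903]
tool_rot: [-0.31, 0.31, -0.635, 0.636]
contact_force: [1.7, 1.5, 0.4]
gripper_width: 0.272
```

```bash
python3 - <<'E'
from h import *
o=get_obs();print(yaw(),o["eef_pos"],o["contact_force"],o["torque"],o["joint_torque"])
E
```

```text
-127.99030223560509 [ 0.57020608 -0.01033212  0.09029186] [1.69951152 1.48520688 0.38555186] [ 5.73004735e-01 -5.11352651e-01 -4.66706564e-04] [  1.1871599  -51.73446178   1.84993364 -19.22744751   0.39164596
   0.78858348  -0.12852306]
```

Emit:
{"name": "play_rows", "arguments": {
  "increments": [
    [[-0.0003,0,0],[0,1.5,0]],
    [[0,0,0],[0,1.5,0]],
    [[0,0,0],[0,0,0]],
    [[0,0,0],[0,0,0]]
  ]
}}

```text
t: 13.4
eef_pos: [0.5702, -0.0103, 0.0903]
tool_rot: [-0.293, 0.293, -0.643, 0.644]
contact_force: [2.1, 1.3, 1.2]
gripper_width: 0.269
```

```bash
python3 - <<'E'
from h import *
o=get_obs();print(yaw(),o["eef_pos"],o["contact_force"],o["torque"],o["joint_torque"])
s=shot("scene");cv2.imwrite("pics/g5.png",cv2.resize(s["color"][200:270,315:385],(490,490),interpolation=cv2.INTER_CUBIC)[...,::-1])
E
```

```text
-130.98823028613612 [ 0.57023824 -0.01025614  0.090267  ] [2.11274752 1.25720817 1.21257946] [ 0.30708931 -0.46182349  0.17072589] [  0.83400758 -51.68549538   1.6231541  -19.38728213   0.10792532
   0.67570763  -0.24992662]
```

View pics/g5.png

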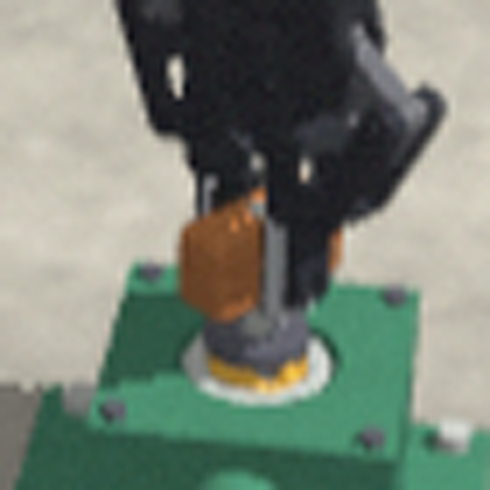

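The stop is felt: the vertical moment is 0.17 N m and joint 7 torque -0.25, after 74° of turning. Now drawing up slowly.

Emit:
{"name": "play_rows", "arguments": {
  "increments": [
    [[0,-0.0005,0],[0,-0.5,0]],
    [[0,-0.0005,0],[0,0,0]],
    [[0,-0.0005,0],[0,0,0]],
    [[0,-0.0005,0],[0,0,0]],
    [[0,-0.0005,0],[0,0,0]],
    [[0,-0.0005,0],[0,0,0]]
  ]
}}

```text
t: 13.95
eef_pos: [0.5691, -0.0104, 0.0924]
tool_rot: [0.295, -0.297, 0.642, -0.642]
contact_force: [2.6, 0.3, -12.1]
gripper_width: 0.275
```

Emit:
{"name": "play_rows", "arguments": {
  "increments": [
    [[0,-0.001,0],[0,0,0]],
    [[0,-0.001,0],[0,0,0]],
    [[0,-0.001,0],[0,0,0]],
    [[0,-0.001,0],[0,0,0]]
  ]
}}

```text
t: 14.28
eef_pos: [0.5692, -0.0103, 0.0969]
tool_rot: [0.295, -0.297, 0.642, -0.642]
contact_force: [0.6, 0.6, -13.0]
gripper_width: 0.274
```

Emit:
{"name": "play_rows", "arguments": {
  "increments": [
    [[0,-0.002,0],[0,0,0]],
    [[0,-0.003,0],[0,0,0]],
    [[0,-0.004,0],[0,0,0]],
    [[0,-0.004,0],[0,0,0]],
    [[0,-0.004,0],[0,0,0]],
    [[0,-0.004,0],[0,0,0]],
    [[0,-0.004,0],[0,0,0]],
    [[0,-0.004,0],[0,0,0]],
    [[0,-0.004,0],[0,0,0]],
    [[0,-0.004,0],[0,0,0]],
    [[0,-0.004,0],[0,0,0]],
    [[0,-0.005,0],[0,0,0]],
    [[0,-0.005,0],[0,0,0]],
    [[0,-0.005,0],[0,0,0]],
    [[0,-0.005,0],[0,0,0]],
    [[0,-0.005,0],[0,0,0]],
    [[0,-0.005,0],[0,0,0]],
    [[0,0,0],[0,0,0]],
    [[0,0,0],[0,0,0]],
    [[0,0,0],[0,0,0]]
  ]
}}

```text
t: 15.95
eef_pos: [0.5701, -0.0101, 0.1681]
tool_rot: [0.296, -0.296, 0.642, -0.642]
contact_force: [0.8, -0.3, -5.1]
gripper_width: 0.269
```

```bash
python3 - <<'E'
from h import *
o=get_obs();print(yaw(),o["contact_force"],o["torque"])
to([.488,-.254,.17],yaw())
s=shot("scene");np.savez("s5.npz",**s);cv2.imwrite("pics/g6.png",cv2.resize(s["color"][170:270,300:400],(500,500),interpolation=cv2.INTER_CUBIC)[...,::-1])
W=np.array([[.5692,-.0103,z] for z in(.09,.13)])
uv=cv2.projectPoints(W,cv2.Rodrigues(s["R"])[0],s["t"],s["intrinsics"],s["dist_coeffs"])[0].reshape(-1,2);print((uv-[300,170])*5)
E
```

```text
-130.48798191666796 [ 0.81749151 -0.32508088 -5.13420521] [ 0.04133983  0.0205669  -0.02869647]
pos [ 0.5701 -0.0101  0.1681] yaw -130.49 shift mm [238.8  -1.8  95.9] turn [ 0.01 -0.    0.01]
[[256.64741761 352.75880856]
 [260.25186576 278.59059288]]
```

View pics/g6.png

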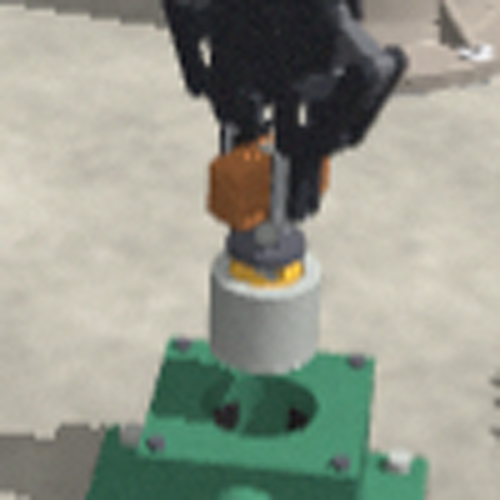

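Emit:
{"name": "play_rows", "arguments": {
  "increments": [
    [[0.009,0,0.0036],[0,0,0]],
    [[0.016,0,0.0064],[0,0,0]],
    [[0.022,0,0.0089],[0,0,0]],
    [[0.024,0,0.0096],[0,0,0]],
    [[0.024,0,0.0096],[0,0,0]],
    [[0.024,0,0.0096],[0,0,0]],
    [[0.024,0,0.0096],[0,0,0]],
    [[0.024,0,0.0096],[0,0,0]],
    [[0.024,0,0.0096],[0,0,0]],
    [[0.022,0,0.0089],[0,0,0]],
    [[0.016,0,0.0064],[0,0,0]],
    [[0.01,0,0.004],[0,0,0]],
    [[0,0,0],[0,0,0]],
    [[0,0.01,0],[0,0,0]],
    [[0,0.015,0],[0,0,0]],
    [[0,0.015,0],[0,0,0]],
    [[0,0.01,0],[0,0,0]],
    [[0,0,0],[0,0,0]],
    [[0,0,0],[0,0,0]]
  ]
}}

```text
t: 17.58
eef_pos: [0.488, -0.2528, 0.1176]
tool_rot: [0.296, -0.297, 0.642, -0.641]
contact_force: [-0.3, -0.4, -4.9]
gripper_width: 0.268
```

```bash
python3 - <<'E'
from h import *
o=get_obs();print(o["contact_force"],o["torque"])
to([.488,-.254,.08],-130.5)
s=shot("scene");cv2.imwrite("pics/g7.png",cv2.resize(s["color"][160:280,200:320],(480,480),interpolation=cv2.INTER_CUBIC)[...,::-1])
E
```

```text
[-0.33947395 -0.35707383 -4.91968556] [-0.07584003  0.0345551   0.01189509]
pos [ 0.488  -0.2528  0.1176] yaw -130.39 shift mm [ 0.9 37.6  0.9] turn [0.1  0.11 0.01]
```

View pics/g7.png

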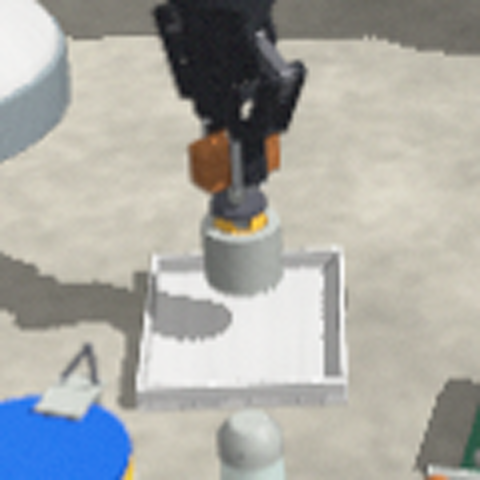

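Emit:
{"name": "play_rows", "arguments": {
  "increments": [
    [[0,0.006,0],[0,0,0]],
    [[0,0.008,0],[0,0,0]],
    [[0,0.008,0],[0,0,0]],
    [[0,0.006,0],[0,0,0]],
    [[0,0.004,0],[0,0,0]],
    [[0,0.003,0],[0,0,0]],
    [[0,0.002,0],[0,0,0]],
    [[0,0.001,0],[0,0,0]],
    [[0,0,0],[0,0,0]],
    [[0,0,0],[0,0,0]]
  ]
}}

```text
t: 18.47
eef_pos: [0.4881, -0.2541, 0.0805]
tool_rot: [-0.296, 0.296, -0.642, 0.642]
contact_force: [-0.1, 0.5, -5.5]
gripper_width: 0.269
```

Emit:
{"name": "play_rows", "arguments": {
  "increments": [
    [[0,0.0007,0],[0,0,0]],
    [[0,0.0007,0],[0,0,0]],
    [[0,0.0007,0],[0,0,0]],
    [[0,0,0],[0,0,0]],
    [[0,0,0],[0,0,0]]
  ]
}}

```text
t: 18.88
eef_pos: [0.4879, -0.254, 0.0782]
tool_rot: [-0.296, 0.296, -0.642, 0.642]
contact_force: [0.5, -0.2, -5.4]
gripper_width: 0.273
```

Emit:
{"name": "play_rows", "arguments": {
  "increments": [
    [[0,0.0007,0],[0,0,0]],
    [[0,0.0007,0],[0,0,0]],
    [[0,0,0],[0,0,0]],
    [[0,0,0],[0,0,0]]
  ]
}}

```text
t: 19.22
eef_pos: [0.4879, -0.254, 0.0767]
tool_rot: [0.296, -0.296, 0.642, -0.642]
contact_force: [-1.1, -0.1, -5.2]
gripper_width: 0.273
```

Emit:
{"name": "play_rows", "arguments": {
  "increments": [
    [[0,0.0006,0],[0,0,0]],
    [[0,0.0006,0],[0,0,0]],
    [[0,0,0],[0,0,0]],
    [[0,0,0],[0,0,0]]
  ]
}}

```text
t: 19.55
eef_pos: [0.4881, -0.254, 0.0756]
tool_rot: [-0.296, 0.296, -0.642, 0.642]
contact_force: [0.2, 1.0, -4.2]
gripper_width: 0.274
```

Emit:
{"name": "play_rows", "arguments": {
  "increments": [
    [[0,0.0006,0],[0,0,0]],
    [[0,0,0],[0,0,0]],
    [[0,0,0],[0,0,0]]
  ]
}}

```text
t: 19.8
eef_pos: [0.4882, -0.2541, 0.0752]
tool_rot: [-0.296, 0.296, -0.642, 0.642]
contact_force: [-0.8, -0.0, -0.3]
gripper_width: 0.272
```

Emit:
{"name": "play_rows", "arguments": {
  "increments": [
    [[0,0.0006,0],[0,0,0]],
    [[0,0,0],[0,0,0]],
    [[0,0,0],[0,0,0]]
  ]
}}

```text
t: 20.05
eef_pos: [0.4881, -0.2541, 0.0745]
tool_rot: [-0.296, 0.296, -0.642, 0.642]
contact_force: [0.2, 0.1, -2.3]
gripper_width: 0.272
```

Emit:
{"name": "play_rows", "arguments": {
  "increments": [
    [[0,0.0005,0],[0,0,0]],
    [[0,0,0],[0,0,0]],
    [[0,0,0],[0,0,0]]
  ]
}}

```text
t: 20.3
eef_pos: [0.4882, -0.2541, 0.0743]
tool_rot: [-0.296, 0.296, -0.642, 0.642]
contact_force: [-0.1, 1.0, 2.9]
gripper_width: 0.272
```

Emit:
{"name": "play_rows", "arguments": {
  "increments": [
    [[0,0.0004,0],[0,0,0]],
    [[0,0,0],[0,0,0]],
    [[0,0,0],[0,0,0]]
  ]
}}

```text
t: 20.55
eef_pos: [0.4883, -0.2542, 0.0742]
tool_rot: [-0.296, 0.296, -0.642, 0.642]
contact_force: [-2.1, 1.1, 7.0]
gripper_width: 0.271
```

Emit:
{"name": "play_rows", "arguments": {
  "increments": [
    [[0,-0.0005,0],[0,0,0]],
    [[0,0,0],[0,0,0]],
    [[0,0,0],[0,0,0]]
  ]
}}

```text
t: 20.8
eef_pos: [0.4882, -0.2541, 0.0742]
tool_rot: [-0.296, 0.296, -0.642, 0.642]
contact_force: [-0.1, 1.3, 5.2]
gripper_width: 0.272
```

Emit:
{"name": "play_rows", "arguments": {
  "increments": [
    [[0,0,0],[0,0,0]],
    [[0,0,0],[0,0,0]],
    [[0,0,0],[0,0,0]],
    [[0,0,0],[0,0,0]],
    [[0,0,0],[0,0,0]],
    [[0,0,0],[0,0,0]],
    [[0,0,0],[0,0,0]],
    [[0,0,0],[0,0,0]],
    [[0,0,0],[0,0,0]]
  ],
  "gripper": 0.07
}}

```text
t: 21.55
eef_pos: [0.488, -0.254, 0.074]
tool_rot: [-0.296, 0.296, -0.642, 0.642]
contact_force: [0.1, 0.4, -0.2]
gripper_width: 0.822
```

Emit:
{"name": "play_rows", "arguments": {
  "increments": [
    [[0,-0.01,0],[0,0,0]],
    [[0,-0.015,0],[0,0,0]],
    [[0,-0.025,0],[0,0,0]],
    [[0,-0.03,0],[0,0,0]],
    [[0,-0.03,0],[0,0,0]],
    [[0,-0.03,0],[0,0,0]],
    [[0,-0.01,0],[0,0,0]],
    [[0,0,0],[0,0,0]],
    [[0,0,0],[0,0,0]]
  ]
}}

```text
t: 22.3
eef_pos: [0.4879, -0.254, 0.2244]
tool_rot: [-0.296, 0.296, -0.642, 0.642]
contact_force: [0.5, 0.3, -1.0]
gripper_width: 0.819
```

```bash
python3 - <<'E'
from h import *
o=get_obs();print(o["eef_pos"],o["contact_force"],o["joint_vel"].round(3))
s=shot("scene");cv2.imwrite("pics/g8.png",s["color"][130:370,60:420,::-1].repeat(2,0).repeat(2,1))
c=np.load("scene0.npz");d=cv2.absdiff(s["color"],c["color"]).sum(2)>90
for n,(a,b,x,y) in dict(jar=(145,205,185,260),shaker=(252,260,275,300),lids=(180,258,236,297),bowl=(298,290,368,340),pot=(408,265,538,358)).items(): print(n,d[b:y,a:x].mean().round(3))
E
```

```text
[ 0.48794013 -0.254026    0.22438533] [ 0.46498845  0.34031179 -0.96105805] [-0.001  0.031 -0.002  0.032 -0.    -0.006  0.001]
jar 0.047
shaker 0.0
lids 0.0
bowl 0.0
pot 0.0
```

View pics/g8.png

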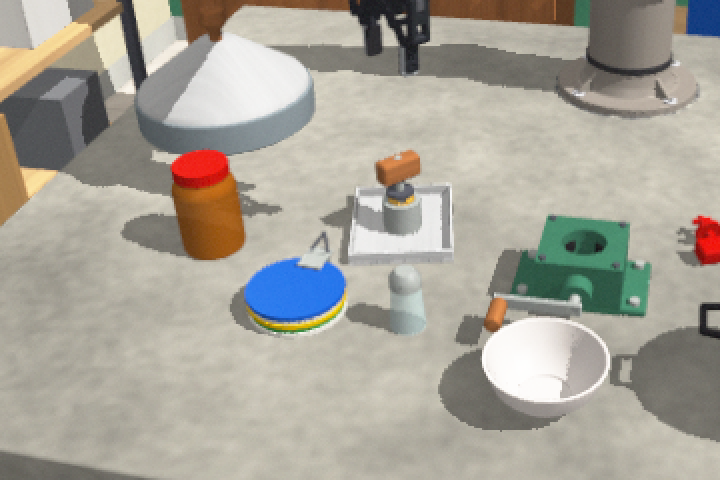

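The plug stands upright in the tray at about (402,210) in this picture, with the puller in it and the gripper clear. Handing in.

```bash
python3 -c "
from station import *
print(hand_in())"
```

```text
the job is handed in; nothing more can be done
None
```

The puller is screwed into the plug, and the plug now stands upright in the tray with the puller still in it. I handed the job in at about 22 s of the 72 s allowed; the hand-in gives no verdict.

- **Threading:** I estimated the slot direction from the camera pictures, about 33° anticlockwise. The lugs dropped through without resistance and touched the thread at about 6 N. I turned the puller about 74° clockwise, until the moment rose to about 0.17 N m. That is close to the plug's seal torque, so the plug may have turned a degree or two in its bore.
- **Drawing and placing:** The pull peaked at about 13 N, including the weight. I lowered the plug until it touched the tray floor gently (7 N at most), let go and backed off.
- **Last checks:** The final picture shows the plug inside the tray walls with the puller in it. The gripper is about 15 cm above where it let go, with no contact force left.
- **Bystanders:** Comparing the before and after pictures, the pot, bowl, shaker and lids showed no change. About 5% of the jar's patch differed. I took that for a shadow, because nothing came near the jar, but did not measure it further.
- **Readings that disagreed:** Sideways moments of up to about 0.8 N m came up while screwing. I put them down to a small offset between the rod and the gripper acting on the wrist sensor, since the sideways forces stayed near 2 N.

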